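# Draw the rolling pin out through the cover frame

## Task

One end of the wooden tool box's cover frame has sprung up: press that end down until the cover is fully home. Then, leaving the cover shut, take the rolling pin out through the opening in the cover, tilting it because the opening is shorter than the pin, and finish while still holding the pin still in the gripper, well clear above the box (both its ends at least 50 mm higher than the cover). Leave the salsa jar and the green scraper where they are.

Things in the scene. Friction and masses are not known exactly. Their poses are not given: they have to be found in the camera images.
- box: Low oblong wooden box fixed to the counter, 406 mm long (its y axis), 190 mm wide (x axis), 82 mm high; walls 8 mm, floor 5 mm thick; inside 390 x 174 mm. Origin: centre of its underside on the counter, z up. The pin rests on two rails on its floor, 120 mm long (y -60 to 60 mm), 6 mm wide, centred at x = -8 and +8 mm, tops 50 mm above the counter
- opening (a point): Centre of the cover frame's one opening, at the cover's top face (over the box's origin, 98 mm above the counter when home). The flat wooden cover is 406 x 190 mm, 16 mm thick, lying on the box's walls; the opening is 176 mm long (box y -88 to 88 mm), 140 mm wide (x -70 to 70 mm). Under the cover there are 107 mm of room beyond each end of it, so either end of the pin may come up first
- cover (a joint): Tilt of the cover frame in rad, hinged along the box's -y end at the level of its underside: 0 is fully home, flat on the walls; it starts at 0.05 to 0.09 with its +y end up. A stiff friction hinge, it stays where it is left: 5 to 12 N down near the +y end moves it, then it stops hard at home. It does not latch: pulling up lifts it again
- cover_pad (a point): Point on the top face of the cover frame near its sprung end, in the middle of the solid part 115 mm long and 190 mm wide there: at x = 0, y = 150 mm of the box, 98 mm above the counter when home. A good place to press
- pin: Wooden rolling pin, a plain round rod 260 mm long, 26 mm in diameter, 80 to 150 g; origin at its centre (balance point), y axis along its length (as the box's y axis at the start); it may be rolled, so its x and z axes mean nothing. It starts level on the rails, centre 62 mm above the counter, within 10 mm of the box's middle, both ends hidden under the cover
- pin_end_a (a point): Centre of the rolling pin's +y end face, 130 mm from its centre
- pin_end_b (a point): Centre of the rolling pin's -y end face, 130 mm from its centre
- jar: Glass salsa jar with a spring-clip lid, 72 mm across and 95 mm high, standing close beyond the box; leave alone. Origin: centre of its underside
- scraper: Flat green plastic scraper, 175 mm long, 12 mm high, lying close to the box on the robot's side; leave alone. Origin: on the counter where its handle meets its blade

How it is judged:
On the way, in this order (a step that is already met when the one before it is completed fails the run):
1. the sprung cover is pressed fully home while the pin still lies in the box (value of joint cover below 0.012 rad and distance of pin from where it was at the start of the episode below 0.03 m), for 0.2 s.
2. the pin stands diagonally through the opening of the shut cover: one end above the cover, the other still inside the box below it (((value of joint cover below 0.012 rad and z of pin_end_a in the frame of box above 0.105 m and z of pin_end_b in the frame of box between 0 and 0.08 m and y of pin_end_b in the frame of box between -0.2 and 0.2 m and x of pin_end_b in the frame of box between -0.09 and 0.09 m) or (value of joint cover below 0.012 rad and z of pin_end_b in the frame of box above 0.105 m and z of pin_end_a in the frame of box between 0 and 0.08 m and y of pin_end_a in the frame of box between -0.2 and 0.2 m and x of pin_end_a in the frame of box between -0.09 and 0.09 m))), for 0.05 s.
At the end, for the whole second after the job is handed in: the cover is home (within 0.012 rad, some 5 mm at its free end), both ends of the pin are at least 147 mm above the counter (about 50 mm over the cover), the gripper's fingers hold it, it touches nothing of the box and is at rest (value of joint cover below 0.012 rad and height (world z) of each of pin_end_a, pin_end_b above 0.147 m and contact force between pin and the fingers above 2 N and contact force between pin and box below 0.1 N and linear speed of pin below 0.03 m/s and angular speed of pin below 0.2 rad/s); the arm keeps its last pose, push and grip.
It fails at once if the jar or the scraper was shifted by more than 40 mm (distance of any of jar, scraper from where it was at the start of the episode above 0.04 m).
It also fails if it takes over 54 s, if anything falls off the work surface, if the arm or the gripper's body presses on something with over 40 N, if the wrist force passes 120 N, or if a joint passes its speed limit or range.

## Robot

A 6-joint arm with a two-finger parallel gripper is mounted at the origin on the work surface. World frame = base frame: x ahead of the robot, y to its left, z up, the work surface at z = 0. Lengths are in m, angles in rad, forces in N, time in s.
With the tool pointing down it reaches from about 0.375 to 0.9 m from the base axis. Payload 3.1 kg.
Tool frame: the origin (TCP) lies on the centre line of the jaws, within the pads' length; the fingertips stand robot.tcp_to_tips ahead of it and the grasp point (between the pads) lies 3 mm ahead of it (robot.tcp_to_tips is the distance from the TCP to the fingertips, in m); z points along the fingers, y is the line along which they close (so a half turn about z gives the same grasp; the last joint's range is limited). The gripper opens to 87 mm and grips with 3 to 60 N. Pads are 19 mm wide; open, the fingers measure 117 mm over their backs; the gripper's body (75 mm by 190 mm) begins 51 mm behind the grasp point.
Start: joints at [1.034, 0.527, 1.433, -0, 1.181, -0.178], TCP at [0.219, 0.585, 0.245] pointing down, gripper open.
Joint ranges: [-3.08, 3.08], [-0.75, 2.2], [0.22, 2.44], [-1.43, 4.57], [0, 2.65], [-2.85, 2.85]. Speed limits (rad/s): [2.79, 2.79, 3.14, 3.14, 3.14, 3.14].

## Interface

Orientations are given as a unit quaternion [x, y, z, w].
In Python, from rig import robot gives the robot as it stands. The module is installed in compiled form; this text tells all that it offers.
- The arm moves only by the shell command python3 -m jog 'ROWS' [FORCE]. ROWS is JSON, one flat list of numbers, 5 for each row, row after row: the finger opening in m, from 0 to 0.087, then the shift along the tool's x, y, z in m, then the turn about the tool's z in units of 10 degrees (1.0 is 10 degrees). In form: [claw, x, y, z, roll, claw, x, y, z, roll, ...]. A call has 1 to 20 rows; each row shifts and turns the commanded pose from where the row before left it, along the tool's axes as they then stand; what a row does not reach is not made up. A row lasts 1/8 s, in which the tool goes at most 62.5 mm and 10.7 degrees, less where a joint would pass 70% of its speed; a pose out of reach is approached as far as the arm can. A call with a gripper value outside its range is refused whole. The fingers move at their own pace and stop on an object; FORCE is the grip in N (left out, the last holds). Time passes only in rows, so rows that do not move let the fingers close. It gives the time, the measured TCP pose, the force, the opening and the grip force at its end, in the units of the state.
- robot.get_obs(): the state, without advancing time (a new reading comes with each control period).
- robot.camera(name): name is "scene" or "side" or "wrist"; returns the picture (400x640x3 uint8, blue, green, red); there is no depth.
- robot.camera_model(name): a dict with "fx", "fy", "cx", "cy" (pixels), "R" (3x3) and "t" (3): a world point X has camera coordinates R X + t; the wrist camera has in their place "tool_from_camera" (4x4, takes a point from camera to tool coordinates, whose origin is the TCP and whose axes are the flange's). Camera axes: x right, y down, z forward; pixel columns grow to the right and rows downward; lengths in m; the calibration is good to about 2 mm. A picture is of the moment at which its call begins: read the wrist's pose just before it. camera_model takes no time and is no camera call.
- robot.hand_in(): hands the job in; it is judged then, once.
Trained networks look in the newest picture that a camera, given by its name, has taken for a name from the list of things; names that differ only in an ending like _2 or _b are one class to them, and where a whole thing is asked for, a point or a joint stands for the part that bears it (a point fixed in the world has none). Each returns a list of dicts, best first, with "conf" (0 to 1); they miss things now and then, are a little off and sometimes report something else, mostly with a low value. They report only what shows in the picture. A call takes as long as a camera call.
- robot.look_for(camera, label): "extent" ([centre column, centre row, width, height] in pixels, round what is visible of it).
- robot.outline_of(camera, label): "region" (400x640 bool, what is visible of it) and "extent" ([centre column, centre row, width, height] in pixels, round what is visible of it).
The state is a dict: "time": time; "q": joint angles; "joint_velocities": joint speeds; "joint_torque": joint torques, N m; "position": TCP position; "tool_rot": TCP orientation; "ft_force": force on the tool from outside, world axes, zero at the start; "moment": the same for the moment, N m; "grip_width": finger opening in m; "grip_force": force on a finger pad.
Only numpy, scipy, OpenCV 4.12 (cv2) and the standard library are available. Lean on these libraries where they do the work, as an engineer would, in place of code of your own. Each camera call takes 0.05 s, during which the arm holds its last target. There are 200 camera calls.

## Working session

There is one attempt and no reset: what is moved stays moved. The work goes in short steps, Python scripts to look and compute and a shell command to move; the robot and the scene stay as the last step left them, time stands still between calls to the robot, and variables do not carry over. Pictures are saved under pics/ and viewed, at most 10 in all, crops included, and the job is handed in when it is done.

```bash
mkdir -p pics
python3 - <<'E'
from rig import robot
import cv2,numpy as np
o=robot.get_obs();print(o['position'],o['tool_rot'],robot.tcp_to_tips,o['time'])
a=robot.camera('scene');b=robot.camera('side')
cv2.imwrite('pics/a.png',np.hstack([cv2.resize(a,(800,500))]))
cv2.imwrite('pics/b.png',cv2.resize(b,(800,500)))
for c in('scene','side'):
  m=robot.camera_model(c);print(c,m)
  for l in('box','cover','pin','jar','scraper'):
    print(l,[(np.round(d['extent']),round(d['conf'],2)) for d in robot.look_for(c,l)[:2]])
E
```

```text
[0.21909923 0.58459931 0.24356652] [ 1.78442683e-01  9.83949706e-01 -1.02292682e-03 -3.72308381e-04] 0.022 0.0
scene {'fx': 397.38911033707825, 'fy': 397.38911033707825, 'cx': 323.0458968820865, 'cy': 195.90292683498572, 'R': array([[ 0.61807189,  0.78602528, -0.01230458],
       [ 0.64062688, -0.51268959, -0.57161751],
       [-0.45561425,  0.34541807, -0.82042795]]), 't': array([-0.3641486 , -0.31812416,  1.0293461 ])}
box [(array([352., 181., 257., 184.]), 0.75)]
cover [(array([355., 174., 251., 160.]), 0.63)]
pin [(array([359., 175.,  93.,  41.]), 0.55)]
jar [(array([388., 250.,  46.,  58.]), 0.57)]
scraper []
side {'fx': 428.71328263061383, 'fy': 428.71328263061383, 'cx': 317.76754516425666, 'cy': 190.39174699437768, 'R': array([[ 0.83392081, -0.55141985, -0.02263246],
       [-0.33805821, -0.4779758 , -0.81071313],
       [ 0.43622555,  0.68372164, -0.58500597]]), 't': array([-0.4922215 ,  0.30124811,  0.49222912])}
box [(array([294., 223., 174., 213.]), 0.76), (array([192., 243.,  44.,  66.]), 0.55)]
cover [(array([294., 203., 176., 178.]), 0.9)]
pin [(array([274., 186.,  35.,  53.]), 0.83), (array([191., 242.,  43.,  64.]), 0.3)]
jar [(array([360., 192.,  31.,  61.]), 0.62)]
scraper [(array([190., 243.,  47.,  66.]), 0.83), (array([295., 202., 176., 177.]), 0.17)]
```

View pics/a.png

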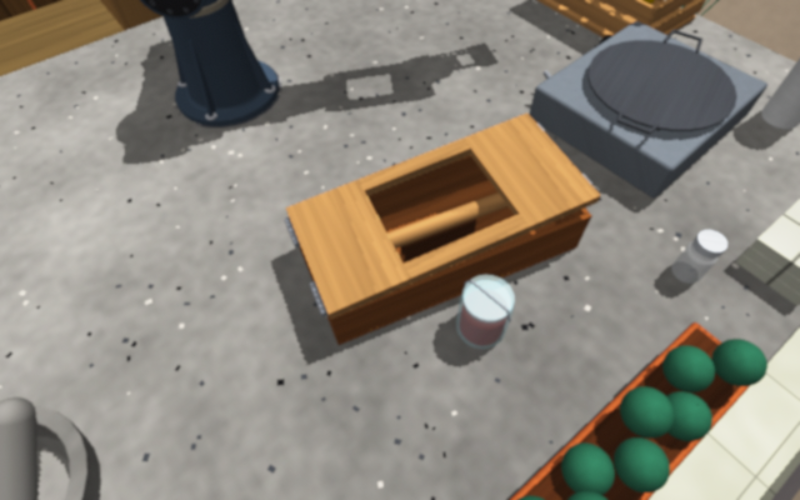

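View pics/b.png

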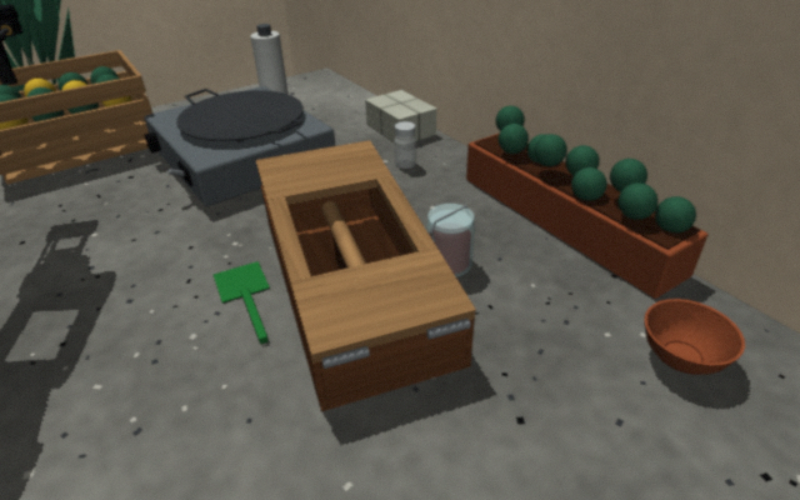

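The scene picture shows the box with its sprung +y end at upper right and the hinge end at lower left. The pin shows through the opening, the jar is on the far side, and the side view shows the scraper on the robot's side. I'll fit the box pose and tilt to the corners I read off.

```bash
cat > h.py <<'E'
from rig import robot
import numpy as np, cv2
from scipy.optimize import least_squares
from scipy.spatial.transform import Rotation as Ro
def proj(c,P):
    m=robot.camera_model(c);C=np.asarray(P)@np.array(m['R']).T+m['t']
    return np.c_[m['fx']*C[:,0]/C[:,2]+m['cx'],m['fy']*C[:,1]/C[:,2]+m['cy']]
def cov(p,xy,z=.016):
    x,y=xy; t=p[3]; b=np.array([x,-.203+(y+.203)*np.cos(t)-z*np.sin(t),.082+(y+.203)*np.sin(t)+z*np.cos(t)])
    return w(p,b)
def w(p,b):
    c,s=np.cos(p[2]),np.sin(p[2]); return np.array([p[0]+c*b[0]-s*b[1],p[1]+s*b[0]+c*b[1],b[2]])
E
python3 - <<'E'
from h import *
L=[('scene',-95,-203,289,212),('scene',95,-203,335,310),('scene',-95,203,530,115),('scene',95,203,598,200),
('scene',-70,88,472,151),('scene',70,88,518,214),('scene',70,-88,406,277),('scene',-70,-88,367,191),
('side',-95,-203,310,347),('side',95,-203,473,312),('side',-95,203,258,158),('side',95,203,370,143),
('side',-70,-88,311,277),('side',70,-88,417,255),('side',70,88,379,181),('side',-70,88,286,197)]
B=[('scene',95,-203,340,342),('side',-95,-203,325,409),('side',95,-203,470,372)]
def f(p):
    r=[proj(c,[cov(p,(x/1e3,y/1e3))])[0]-np.array([u,v])*.8 for c,x,y,u,v in L]
    r+=[proj(c,[w(p,[x/1e3,y/1e3,0])])[0]-np.array([u,v])*.8 for c,x,y,u,v in B]
    return np.ravel(r)
best=min((least_squares(f,[.5,.2,a,.07],loss='soft_l1') for a in(-1,-.3,.3,1)),key=lambda s:s.cost)
p=best.x;print(np.round(p,4));print(np.round(f(p).reshape(-1,2),1).tolist());np.save('p.npy',p)
o=robot.get_obs();R=Ro.from_quat(o['tool_rot']).as_matrix();print(R.round(3))
P=cov(p,(0,.15));print('pad',P,'home',w(p,[0,.15,.098]))
print('tool shift to pad, tips 40mm above', R.T@(P+[0,0,.062]-o['position']))
yx=R[:2,1];print('tool y dir',np.degrees(np.arctan2(yx[1],yx[0])),'box x dir',np.degrees(p[2]))
E
```

```text
Traceback (most recent call last):
  File "h.py", line 6, in proj
    m=robot.camera_model(c);C=np.asarray(P)@np.array(m['R']).T+m['t']
ValueError: time passes only in moves, steps and waits
```

```bash
sed -i "s/^def proj/M={c:robot.camera_model(c) for c in ('scene','side')}\ndef proj/; s/m=robot.camera_model(c);C/m=M[c];C/" h.py
python3 - <<'E'
from h import *
L=[('scene',-95,-203,289,212),('scene',95,-203,335,310),('scene',-95,203,530,115),('scene',95,203,598,200),
('scene',-70,88,472,151),('scene',70,88,518,214),('scene',70,-88,406,277),('scene',-70,-88,367,191),
('side',-95,-203,310,347),('side',95,-203,473,312),('side',-95,203,258,158),('side',95,203,370,143),
('side',-70,-88,311,277),('side',70,-88,417,255),('side',70,88,379,181),('side',-70,88,286,197)]
B=[('scene',95,-203,340,342),('side',-95,-203,325,409),('side',95,-203,470,372)]
def f(p):
    r=[proj(c,[cov(p,(x/1e3,y/1e3))])[0]-np.array([u,v])*.8 for c,x,y,u,v in L]
    r+=[proj(c,[w(p,[x/1e3,y/1e3,0])])[0]-np.array([u,v])*.8 for c,x,y,u,v in B]
    return np.ravel(r)
best=min((least_squares(f,[.5,.2,a,.07],loss='soft_l1') for a in(-1,-.3,.3,1)),key=lambda s:s.cost)
p=best.x;print(np.round(p,4));print(np.round(f(p).reshape(-1,2),1).tolist());np.save('p.npy',p)
o=robot.get_obs();R=Ro.from_quat(o['tool_rot']).as_matrix();print(R.round(3))
P=cov(p,(0,.15));print('pad',P,'home',w(p,[0,.15,.098]))
print('tool shift to pad, tips 40mm above', R.T@(P+[0,0,.062]-o['position']))
yx=R[:2,1];print('tool y dir',np.degrees(np.arctan2(yx[1],yx[0])),'box x dir',np.degrees(p[2]))
E
```

```text
[ 0.5692  0.0874 -0.2526  0.0566]
[[-1.2, -4.9], [-4.3, 2.2], [-0.5, 0.8], [3.2, -0.7], [0.8, -0.6], [2.4, 1.3], [-0.8, -11.0], [-0.2, -0.6], [0.0, 3.6], [1.4, -3.3], [-0.1, 3.5], [0.9, 0.0], [-0.2, -1.2], [1.0, -3.3], [-1.4, -0.4], [-0.2, 0.7], [-0.4, 1.8], [-4.1, 0.1], [-0.4, -5.5]]
[[-0.936  0.351 -0.   ]
 [ 0.351  0.936 -0.   ]
 [ 0.    -0.    -1.   ]]
pad [0.60629312 0.231234   0.1179597 ] home [0.60666097 0.23265935 0.098     ]
tool shift to pad, tips 40mm above [-0.48653391 -0.19555641  0.064576  ]
tool y dir 69.44471548761561 box x dir -14.470765978372672
```

```bash
python3 -m jog '[0.02,-0.049,-0.0195,0,0, 0.01,-0.049,-0.0195,0,0, 0,-0.049,-0.0195,0,0, 0,-0.049,-0.0195,0,0, 0,-0.049,-0.0195,0,0, 0,-0.049,-0.0195,0,0, 0,-0.049,-0.0195,0,0, 0,-0.049,-0.0195,0,0, 0,-0.049,-0.0195,0,0, 0,-0.049,-0.0195,0,0, 0,0,0,0,0]' 20
python3 -m jog '[0,0,0,0,1, 0,0,0,0,1, 0,0,0,0,1, 0,0,0,0,1, 0,0,0,0,1, 0,0,0,0,1, 0,0,0,0,1, 0,0,0,0,1, 0,0,0,0,0.4, 0,0,0,0,0]'
python3 - <<'E'
from h import *
p=np.load('p.npy')
o=robot.get_obs();R=Ro.from_quat(o['tool_rot']).as_matrix();print(R.round(3),o['q'])
a=robot.camera('wrist');cv2.imwrite('pics/c.png',a);T=np.array(robot.camera_model('wrist')['tool_from_camera']);print(T)
for l in('cover','pin'):
    print(l,[(np.round(d['extent']),round(d['conf'],2)) for d in robot.look_for('wrist',l)[:2]])
E
```

```text
time: 1.98
position: [0.613, 0.2274, 0.2445]
tool_rot: [0.181, 0.984, 0.0, 0.001]
ft_force: [0.8, -0.5, -0.0]
grip_width: 0.0005
grip_force: 0.0
time: 3.22
position: [0.6088, 0.2314, 0.2445]
tool_rot: [0.79, 0.613, -0.0, -0.0]
ft_force: [0.1, 0.4, -0.9]
grip_width: 0.0003
grip_force: 0.0
[[ 0.25   0.968 -0.001]
 [ 0.968 -0.25   0.   ]
 [ 0.    -0.001 -1.   ]] [1.91857861e-01 5.64007599e-01 1.36175595e+00 3.89656308e-04
 1.21657764e+00 4.43897931e-01]
[[-8.08276804e-04 -9.64072371e-01 -2.65638494e-01  7.29021996e-02]
 [ 9.99999223e-01 -5.27066506e-04 -1.12990371e-03 -6.37180443e-04]
 [ 9.49299794e-04 -2.65639200e-01  9.64072048e-01 -1.39824797e-01]
 [ 0.00000000e+00  0.00000000e+00  0.00000000e+00  1.00000000e+00]]
cover [(array([315., 186., 255., 114.]), 0.6)]
pin []
```

View pics/c.png

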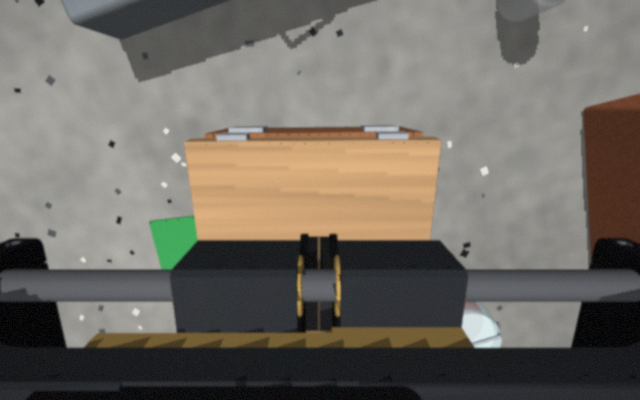

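The wrist view shows the sprung end squared up with the tool. The cover's end edge is at row ~139, spanning columns 187–439, and the fingers sit over its middle. Next I press.

```bash
python3 -m jog '[0,0,0,0.045,0, 0,0,0,0.045,0, 0,0,0,0.01,0, 0,0,0,0.005,0, 0,0,0,0.005,0, 0,0,0,0.004,0, 0,0,0,0.004,0, 0,0,0,0,0]'
```

```text
time: 4.38
position: [0.6095, 0.2313, 0.1283]
tool_rot: [0.791, 0.612, 0.0, -0.0]
ft_force: [-2.1, 0.1, 2.8]
grip_width: 0.0003
grip_force: 1.2
```

```bash
python3 -m jog '[0,0,0,0.003,0, 0,0,0,0.003,0, 0,0,0,0.002,0, 0,0,0,0,0]'; python3 -m jog '[0,0,0,0.002,0, 0,0,0,0,0]'
```

```text
time: 4.88
position: [0.6099, 0.2315, 0.1204]
tool_rot: [0.791, 0.612, 0.001, -0.0]
ft_force: [-2.7, 2.6, 5.8]
grip_width: 0.0005
grip_force: 2.8
time: 5.12
position: [0.6099, 0.2315, 0.1203]
tool_rot: [0.791, 0.612, 0.001, -0.0]
ft_force: [-5.4, 0.6, 14.7]
grip_width: 0.0005
grip_force: 7.2
```

```bash
python3 -m jog '[0,0,0,0.001,0, 0,0,0,0,0, 0,0,0,-0.03,0, 0,0,0,-0.05,0, 0,-0.05,0,-0.05,0, 0.06,-0.05,0,-0.02,0, 0.06,-0.05,0,0,0, 0.06,0,0,0,0, 0.06,0,0,0,0]'
python3 - <<'E'
from h import *
o=robot.get_obs();np.savez('o.npz',pos=o['position'],q=o['tool_rot'])
a=robot.camera('wrist');cv2.imwrite('pics/d.png',a);m=robot.camera_model('wrist');print({k:m[k] for k in('fx','fy','cx','cy')})
d=robot.outline_of('wrist','pin')
for e in d[:2]:print(e['conf'],e['extent'])
b=robot.camera('side');cv2.imwrite('pics/e.png',cv2.resize(b,(800,500)))
E
```

```text
time: 6.25
position: [0.5741, 0.091, 0.2603]
tool_rot: [0.791, 0.612, 0.001, 0.0]
ft_force: [0.5, -0.9, -0.6]
grip_width: 0.0321
grip_force: 0.0
{'fx': 344.2061608443382, 'fy': 344.2061608443382, 'cx': 318.4280304145825, 'cy': 200.7138254851632}
0.85 [312.6, 183.3, 30.5, 170.3]
```

View pics/d.png

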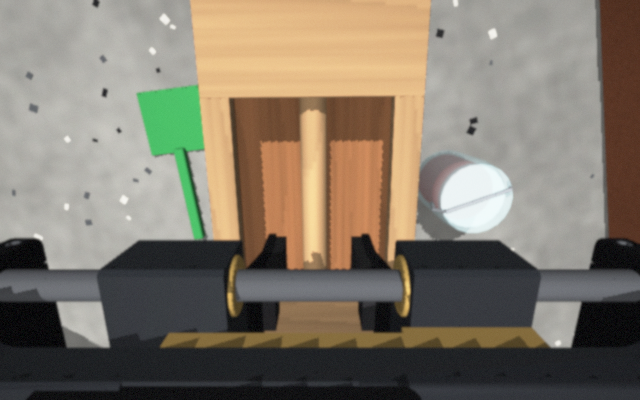

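View pics/e.png

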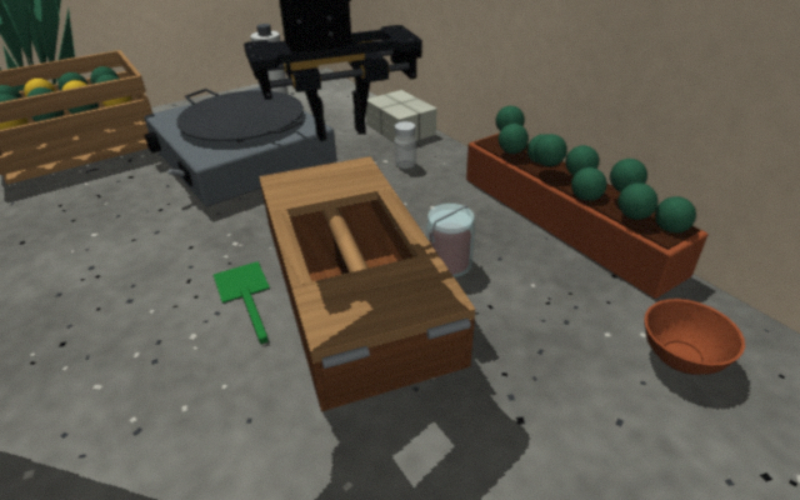

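The cover is flat. In the wrist view the opening's +y edge is at row 97 (columns 231–393). The pin is at columns ~301–326, nearly parallel to the tool x axis. I'll turn these into tool coordinates.

Run:
```python
from h import *
s=np.load('o.npz');R=Ro.from_quat(s['q']).as_matrix();t=s['pos']
m=robot.camera_model('wrist');T=np.array(m['tool_from_camera'])
def hit(u,v,z):
    d=R@(T[:3,:3]@[(u-m['cx'])/m['fx'],(v-m['cy'])/m['fy'],1]);c=R@T[:3,3]+t
    X=c+d*(z-c[2])/d[2];return X,R.T@(X-t)
for n,u,v,z in[('openL',231,97,.098),('openR',393,97,.098),('pin1',313.5,110,.062),('pin2',313.5,245,.062)]:
    X,l=hit(u,v,z);print(n,X.round(4),l.round(4))
a=robot.get_obs();print(a['position'],a['grip_width'])
```

```text
openL [0.5225 0.1874 0.098 ] [ 0.0802 -0.0744  0.1623]
openR [0.6543 0.153  0.098 ] [0.08   0.0618 0.1624]
pin1 [0.5863 0.1594 0.062 ] [ 0.0691 -0.0056  0.1984]
pin2 [0.551  0.0261 0.062 ] [-0.0688 -0.0063  0.1983]
[0.57383831 0.09208207 0.25963165] 0.044611028517875156
```

```bash
python3 -m jog '[0.06,0.03,-0.003,0,0, 0.06,0.03,-0.003,0,0, 0.06,0,0,0.04,0, 0.06,0,0,0.05,0, 0.06,0,0,0.04,0, 0.06,0,0,0.03,0, 0.06,0,0,0.02,0, 0.06,0,0,0.013,0, 0.06,0,0,0,0]'
python3 - <<'E'
from h import *
cv2.imwrite('pics/f.png',np.hstack([robot.camera('side')[80:320,150:450],robot.camera('scene')[60:300,200:500]]))
E
```

```text
time: 7.52
position: [0.5823, 0.1512, 0.0657]
tool_rot: [0.791, 0.612, -0.001, -0.001]
ft_force: [0.6, 0.5, 0.5]
grip_width: 0.0599
grip_force: 0.0
```

View pics/f.png

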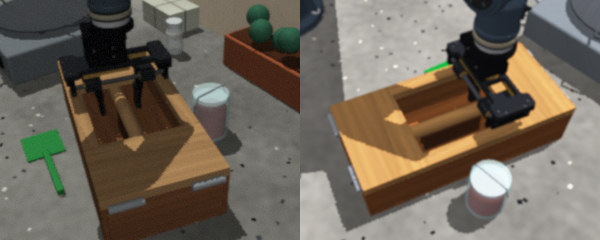

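The fingers straddle the pin. I'll grip it, lift it slightly and slide it towards -y.

```bash
python3 -m jog '[0.01,0,0,0,0, 0.01,0,0,0,0, 0.01,0,0,0,0, 0.01,0,0,0,0, 0.01,0,0,-0.003,0, 0.01,-0.01,0,0,0, 0.01,-0.012,0,0,0, 0.01,-0.012,0,0,0, 0.01,-0.012,0,0,0, 0.01,0,0,0,0]' 15;python3 -m jog '[0.01,-0.003,0,0,0, 0.01,-0.003,0,0,0, 0.01,-0.002,0,0,0, 0.01,0,0,0,0]'
```

```text
time: 8.88
position: [0.571, 0.1047, 0.0697]
tool_rot: [0.792, 0.611, -0.0, -0.0]
ft_force: [-0.6, -0.6, -1.3]
grip_width: 0.0253
grip_force: 15.0
time: 9.38
position: [0.5693, 0.0983, 0.0698]
tool_rot: [0.791, 0.612, 0.0, 0.0]
ft_force: [0.7, -0.8, -0.1]
grip_width: 0.0251
grip_force: 15.0
```

```bash
python3 -m jog '[0.01,0,0,0,0, 0.01,0,0,0,0, 0.01,0,0,-0.006,0, 0.01,0,0,-0.006,0, 0.01,0,0,-0.006,0, 0.01,0,0,-0.006,0, 0.01,0,0,0,0, 0.01,0,0,0,0]' 4
python3 - <<'E'
from h import *
cv2.imwrite('pics/g.png',cv2.resize(np.hstack([robot.camera('side')[80:320,150:450],robot.camera('scene')[60:300,200:500]]),(800,320)))
E
```

```text
time: 10.38
position: [0.5694, 0.0984, 0.0939]
tool_rot: [0.791, 0.612, 0.0, 0.0]
ft_force: [-0.4, 0.3, -0.2]
grip_width: 0.0258
grip_force: 4.0
```

View pics/g.png

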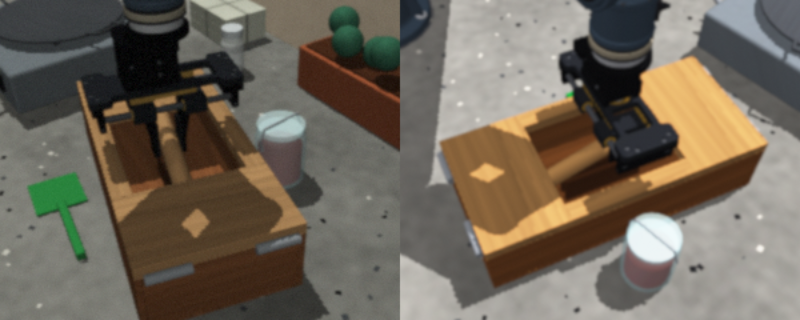

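```bash
python3 -m jog '[0.01,0,0,-0.006,0, 0.01,0,0,-0.006,0, 0.01,0,0,-0.006,0, 0.01,0,0,-0.006,0, 0.01,0,0,-0.006,0, 0.01,0,0,0,0, 0.01,0,0,0,0]'
python3 - <<'E'
from h import *
cv2.imwrite('pics/i.png',cv2.resize(np.hstack([robot.camera('side')[80:320,150:450],robot.camera('wrist')[0:240,170:470]]),(800,320)))
E
```

```text
time: 11.35
position: [0.5693, 0.0984, 0.1238]
tool_rot: [0.791, 0.612, 0.0, 0.0]
ft_force: [0.0, 0.2, -1.4]
grip_width: 0.0255
grip_force: 4.0
```

View pics/i.png

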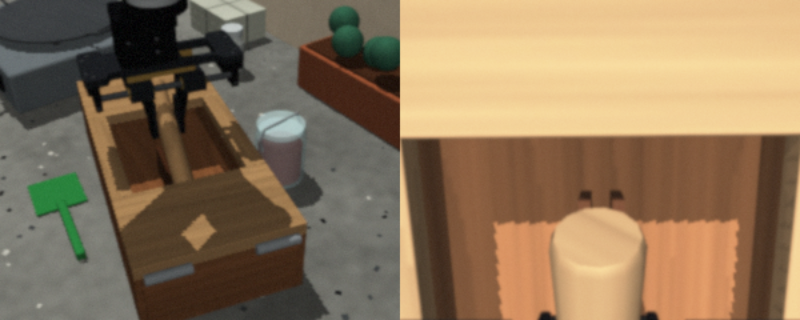

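The wrist view shows end a tilted up, its end face clear inside the opening. I'll keep lifting with some +y.

```bash
python3 -m jog '[0.01,0.004,0,-0.006,0, 0.01,0.004,0,-0.006,0, 0.01,0.005,0,-0.006,0, 0.01,0.005,0,-0.006,0, 0.01,0.005,0,-0.006,0, 0.01,0,0,0,0, 0.01,0,0,0,0]'
python3 -m jog '[0.01,0.005,0,-0.007,0, 0.01,0.005,0,-0.007,0, 0.01,0.005,0,-0.007,0, 0.01,0.005,0,-0.007,0, 0.01,0,0,-0.007,0, 0.01,0,0,-0.007,0, 0.01,0,0,-0.007,0, 0.01,0,0,-0.007,0, 0.01,0,0,0,0, 0.01,0,0,0,0]'
python3 - <<'E'
from h import *
cv2.imwrite('pics/j.png',cv2.resize(np.hstack([robot.camera('side')[40:320,150:450],robot.camera('scene')[0:280,200:500]]),(800,373)))
E
```

```text
time: 12.32
position: [0.5749, 0.1206, 0.1537]
tool_rot: [0.791, 0.612, -0.0, 0.0]
ft_force: [0.3, -0.6, -0.5]
grip_width: 0.0257
grip_force: 4.0
time: 13.58
position: [0.5799, 0.1398, 0.2097]
tool_rot: [0.791, 0.612, -0.0, -0.0]
ft_force: [0.1, 0.4, -0.7]
grip_width: 0.0261
grip_force: 4.0
```

View pics/j.png

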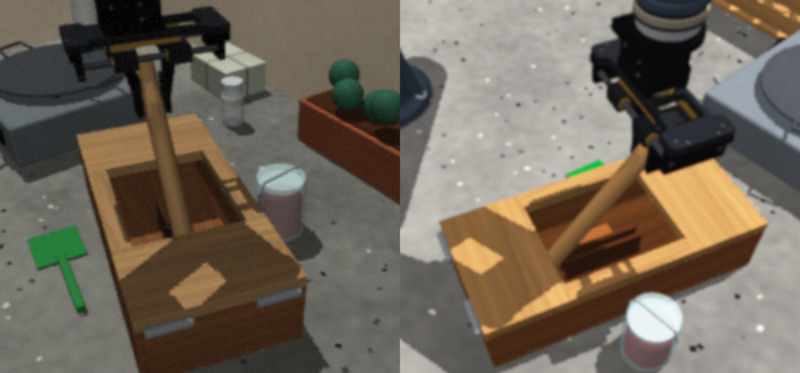

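The pin stands diagonally through the opening, with end b just by the opening's -y edge. I'll firm the grip, clear the edge in +y and lift out.

```bash
python3 -m jog '[0.01,0,0,0,0, 0.01,0,0,0,0, 0.01,0.01,0,0,0, 0.01,0.01,0,-0.002,0, 0.01,0.01,0,-0.004,0, 0.01,0,0,0,0]' 25
python3 -m jog '[0.01,0,0,-0.015,0, 0.01,0,0,-0.015,0, 0.01,0,0,-0.015,0, 0.01,0,0,-0.015,0, 0.01,0,0,-0.015,0, 0.01,0,0,-0.015,0, 0.01,0,0,-0.015,0, 0.01,0,0,-0.015,0, 0.01,0,0,-0.015,0, 0.01,0,0,-0.015,0, 0.01,0,0,0,0, 0.01,0,0,0,0, 0.01,0,0,0,0, 0.01,0,0,0,0]'
python3 - <<'E'
from h import *
cv2.imwrite('pics/k.png',cv2.resize(np.hstack([robot.camera('side')[0:320,150:450],robot.camera('scene')[0:320,200:500]]),(800,426)))
E
```

```text
time: 14.42
position: [0.5881, 0.1703, 0.2162]
tool_rot: [0.791, 0.612, 0.001, 0.0]
ft_force: [0.5, -0.9, -1.2]
grip_width: 0.0252
grip_force: 25.0
time: 16.18
position: [0.5873, 0.1689, 0.3651]
tool_rot: [0.791, 0.612, -0.001, -0.0]
ft_force: [-0.6, 0.3, -0.4]
grip_width: 0.0255
grip_force: 25.0
```

View pics/k.png

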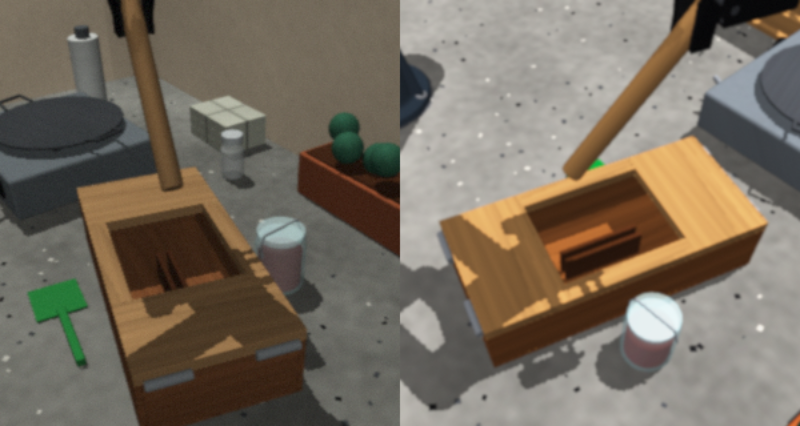

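The pin is out and held, with its lower end at roughly 0.2 m. The cover looks flat, and the jar and scraper look unmoved.

```bash
python3 -c "
from rig import robot
print(robot.hand_in())"
```

```text
the job is handed in; nothing more can be done
None
```

The job is handed in at about 16 s: I pressed the cover home, tilted the pin out through the opening, and the gripper holds it still above the box; `hand_in()` returned no verdict.

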